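# Push the pipette-tip box into the corner stop

### The job

Push the blue pipette-tip box along the bench into the white L-shaped corner stop, until it sits square in the corner with its long side flush against the long fence and its short side flush against the short fence. Only push it: do not lift or tip it, and leave the bottle, the beaker and the tube where they stand.

Things in the scene. Friction and masses are not known exactly. Their poses are not given: they have to be found in the camera images.
- tipbox: Loose pipette-tip box on the bench: dark blue solid block, yellow deck of tips on top; 88 mm along its x, 122 mm along its y, 48 mm high (tips to 51 mm), about 250 g (varies). Origin: centre of its underside, z up. It slides under a push of a few newtons; it starts out of the corner, turned up to 30 degrees from the stop's axes.
- stop: Fixed white L-shaped stop on the bench, fences 20 mm high, 12 mm thick; place and yaw vary. Origin: inside corner at bench level, z up. Long fence: inner face x = 0, from y = 0 to -240 mm. Short fence: inner face y = 0, from x = 0 to -100 mm. The box belongs on the -x, -y side: seated, its origin is at x = -44, y = -61 mm here, axes parallel. Yellow tape borders that place (flat, no obstacle).
- bottle_mid (a point): Bystander: amber glass bottle, 52 mm in diameter, 115 mm high; the point is its centre, half-way up. Leave it.
- beaker_mid (a point): Bystander: clear glass beaker, 64 mm in diameter at the rim, 80 mm high; the point is its centre, half-way up. Leave it.
- tube_mid (a point): Bystander: purple-capped tube standing in a round wooden foot 48 mm in diameter, 95 mm high in all; the point is on its axis, 45 mm above the bench. Leave it.

How it is judged:
By the outcome, as a careful person would: the job done as asked, in the order asked, and still so for the second after the job is handed in, with the robot touching nothing.
It also fails if it takes over 45 s, if anything falls off the work surface, if the arm or the gripper's body presses on something with over 40 N, if the wrist force passes 120 N, or if a joint passes its speed limit or range.

### The arm

A 6-joint arm with a two-finger parallel gripper is mounted at the origin on the work surface. World frame = base frame: x ahead of the robot, y to its left, z up, the work surface at z = 0. Lengths are in mm, angles in rad, forces in N, time in s.
With the tool pointing down it reaches from about 350 to 875 mm from the base axis. Payload 4.2 kg.
Tool frame: the origin (TCP) lies on the centre line of the jaws, within the pads' length; the fingertips stand 22 mm ahead of it and the grasp point (between the pads) lies 3 mm ahead of it (arm.nose_length is the distance from the TCP to the fingertips, in mm); z points along the fingers, x is the direction in which the jaws open and shut, and the axes are right-handed (so a half turn about z gives the same grasp; the last joint's range is limited). The gripper opens to 85 mm and grips with 20 to 120 N. Pads are 22 mm wide; open, the fingers measure 114 mm over their backs; the gripper's body (76 mm by 85 mm) begins 54 mm behind the grasp point. The pads swing forward as they close: fully open they stand 13 mm farther back than shut.
Start: joints at [-0.886, 0.385, 0.008, 0, -1.194, -0.259], TCP at [258.168, -569.165, 253.312] pointing down, gripper open.
Joint ranges: [-3.14, 3.14], [-1.21, 2.06], [-1.07, 1.41], [-3.16, 2.05], [-2.99, -0.16], [-3.1, 3.1]. Speed limits (rad/s): [2.79, 2.79, 3.14, 3.14, 3.14, 3.14].

### API

Orientations are given as a unit quaternion [x, y, z, w].
In Python, from bench import telemetry, get_image, workorder, nets, arm gives the robot as it stands.
- The arm moves only by the tool apply_moves, never from a script. Its argument "steps" is a list of rows, each an object with "hand": the opening, from 0 (shut) to 1 (fully open); "xyz": the shift along the tool's x, y, z in cm, a list of three; "delta_rot": the turn, a rotation vector about the tool's x, y, z in rad, a list of three. In form: [{"hand": hand, "xyz": [x, y, z], "delta_rot": [wx, wy, wz]}, ...]. A call has 1 to 12 rows; each row is the pose to reach, as a shift and turn from the pose commanded when the call began, along the tool's axes at that moment; what a row does not reach only later rows make up. A row lasts 1/12 s, in which the tool goes at most 41.7 mm and 7.16 degrees, less where a joint would pass 70% of its speed; a pose out of reach is approached as far as the arm can. A call with a gripper value outside its range is refused whole. The fingers move at their own pace and stop on an object; the grip force is fixed at half the most. Time passes only in rows, so rows that repeat a pose let the fingers close. It gives the time, the measured TCP pose, the force and the opening at its end, in the units of the state.
- telemetry.read_state(): the state, without advancing time (a new reading comes with each control period).
- get_image(name): name is "scene" or "top"; returns a dict with "frame" (420x560x3 uint8, blue, green, red), "fx", "fy", "cx", "cy" (pixels), "origin" and "orientation" of the camera in the world. Camera axes: x right, y down, z forward; pixel columns grow to the right and rows downward; lengths in mm; the calibration is good to about 2 mm. A picture is of the moment at which its call begins. There is no depth.
- workorder.job_done(): hands the job in, once; it reports no verdict.
Trained networks look in a picture, given as the dict that the camera call returned (one of the last four; its "shot" number tells which), for a name from the list of things; names that differ only in an ending like _2 or _b are one class to them, and where a whole thing is asked for, a point or a joint stands for the part that bears it (a point fixed in the world has none). Each returns a list of dicts, best first, with "confidence" (0 to 1); they miss things now and then, are a little off and sometimes report something else, mostly with a low value. They report only what shows in the picture. A call takes as long as a camera call.
- nets.recognise(picture, label): "xyz" ([x, y, z] in mm, in world coordinates, good to about 4 mm: the middle of the surface that is visible of it).
- nets.outline_of(picture, label): "pixels" (420x560 bool, what is visible of it).
- nets.pinpoint(picture, label): "xyz" ([x, y, z] in mm, in world coordinates, good to about 4 mm: a listed point, or the origin of a listed thing).
The state is a dict: "clock": time; "joints": joint angles; "joint_vel": joint speeds; "joint_efforts": joint torques, N m; "position": TCP position; "ee_rot": TCP orientation; "contact_force": force on the tool from outside, world axes, zero at the start; "wrist_torque": the same for the moment, N m; "gripper_width": finger opening in mm.
Only numpy, scipy, OpenCV 4.12 (cv2) and the standard library are available. Lean on these libraries where they do the work, as an engineer would, in place of code of your own. Each camera call takes 0.05 s, during which the arm holds its last target.

## Working session

There is one attempt and no reset: what is moved stays moved. The work goes in short steps, Python scripts to look and compute and a tool call to move; the robot and the scene stay as the last step left them, time stands still between calls to the robot, and variables do not carry over. Pictures are saved under pics/ and viewed, and the job is handed in when it is done.

Besides the shell and the picture viewer there is one more tool, called by a JSON object that holds its "name" and its "arguments". apply_moves: Moves the arm, as the interface text tells. Its arguments: {"type":"object","properties":{"steps":{"type":"array"}},"required":["steps"]}

```bash
ls; mkdir -p pics; python3 - <<'E'
from bench import telemetry, get_image, nets, arm
import cv2
s=telemetry.read_state(); print(s['clock'],s['position'],s['ee_rot'],s['gripper_width'],s['contact_force'])
for n in ['top','scene']:
    p=get_image(n); cv2.imwrite(f'pics/{n}0.png',p['frame']); print(n,p['fx'],p['fy'],p['cx'],p['cy'],p['origin'],p['orientation'])
    for l in ['tipbox','stop','bottle_mid','beaker_mid','tube_mid']:
        print(l,[(r['xyz'],r['confidence'],{k:v for k,v in r.items() if k not in('xyz','confidence')}) for r in nets.pinpoint(p,l)][:2])
E
```

```text
pics
0.0 [ 257.97737971 -568.68312984  252.20976566] [ 5.41787283e-01  8.40514918e-01  5.57055120e-04 -9.49444633e-04] 85.4462532337871 [ 0.38055971 -0.2107813  -0.33112508]
top 498.45061729886714 498.45061729886714 283.1324482319722 207.8468547554886 [502.61301685  15.45422724 854.08867719] [ 0.73160316 -0.6739893   0.06896428 -0.07575724]
tipbox [([600.1, -121.6, 5.2], 0.72, {})]
stop [([671.3, 15.5, 2.3], 0.95, {})]
bottle_mid [([727.4, 107.0, 55.3], 0.93, {})]
beaker_mid [([791.4, -153.8, 39.5], 0.61, {})]
tube_mid [([559.8, 83.6, 42.2], 0.67, {})]
scene 484.5456485853028 484.5456485853028 279.6438589587022 207.61213033281263 [869.48505646 461.09891134 809.37140301] [ 0.20981606  0.93716212 -0.27152727 -0.06306596]
tipbox [([597.0, -119.2, -1.1], 0.89, {})]
stop [([668.8, 14.9, -0.5], 0.55, {})]
bottle_mid [([725.5, 102.3, 56.2], 0.96, {})]
beaker_mid [([788.7, -156.7, 40.0], 0.76, {})]
tube_mid [([563.9, 85.6, 40.6], 0.84, {})]
```

View pics/top0.png

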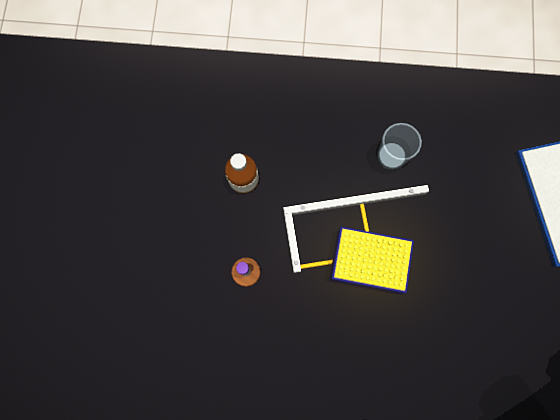

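View pics/scene0.png

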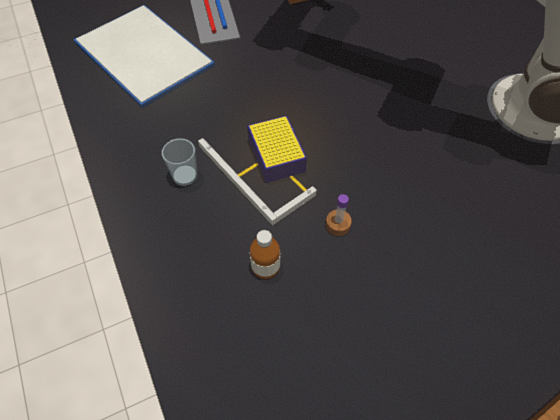

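The top view shows the box at about (372,260), with the stop's corner at about (290,208). The bottle is at (240,172), the tube at (245,271) and the beaker at (400,145). Next I'll fit the poses precisely with silhouettes.

```bash
cat > h.py <<'E'
from bench import telemetry, get_image, nets, arm
import cv2, numpy as np
from scipy.spatial.transform import Rotation as R
from scipy.optimize import minimize
def proj(p,X):
    c=R.from_quat(p['orientation']).inv().apply(np.asarray(X,float)-p['origin'])
    return np.c_[p['fx']*c[:,0]/c[:,2]+p['cx'],p['fy']*c[:,1]/c[:,2]+p['cy']]
def cub(x0,x1,y0,y1,z0,z1): return np.array([[x,y,z] for x in(x0,x1) for y in(y0,y1) for z in(z0,z1)],float)
MODEL={'tipbox':[cub(-44,44,-61,61,0,48)],'stop':[cub(0,12,-240,12,0,20),cub(-100,12,0,12,0,20)]}
def place(q,X):
    a=q[2];c,s=np.cos(a),np.sin(a);return np.c_[c*X[:,0]-s*X[:,1]+q[0],s*X[:,0]+c*X[:,1]+q[1],X[:,2]]
S=4
def render(p,name,q):
    m=np.zeros((420*S,560*S),np.uint8)
    for c in MODEL[name]:
        h=cv2.convexHull((((proj(p,place(q,c))+.5)*S)*16).astype(np.int32).reshape(-1,1,2))
        cv2.fillPoly(m,[h],255,shift=4)
    return cv2.resize(m,(560,420),interpolation=cv2.INTER_AREA)/255.
def fit(ps,name,q0,masks):
    f=lambda u:sum(np.abs(render(p,name,[u[0],u[1],u[2]/100])-m).sum()/m.sum() for p,m in zip(ps,masks))
    best=None
    for d in(0,):
        r=minimize(f,[q0[0],q0[1],q0[2]*100],method='Nelder-Mead',options=dict(initial_simplex=[[q0[0]+a,q0[1]+b,(q0[2])*100+c] for a,b,c in((0,0,0),(10,0,0),(0,10,0),(0,0,10))],xatol=.05,fatol=1e-5))
    return np.array([r.x[0],r.x[1],r.x[2]/100]),r.fun
def masks(ps,name): 
    out=[];pp=[]
    for p in ps:
        o=nets.outline_of(p,name)
        if o: out.append(o[0]['pixels'].astype(float));pp.append(p)
    return pp,out
def overlay(p,qs,fn,crop=None):
    im=cv2.resize(p['frame'],None,fx=4,fy=4,interpolation=cv2.INTER_CUBIC)
    for n,q in qs.items():
        for c in MODEL[n]:
            v=((proj(p,place(q,c))+.5)*4).astype(int)
            for i in range(8):
                for k in(1,2,4):
                    if not i&k: cv2.line(im,tuple(map(int,v[i])),tuple(map(int,v[i|k])),(0,255,0),1)
    x,y=crop; cv2.imwrite(fn,im[y*4:y*4+600,x*4:x*4+800])
def rel(b,s):
    d=b[:2]-s[:2];c,n=np.cos(s[2]),np.sin(s[2]);return np.array([c*d[0]+n*d[1],-n*d[0]+c*d[1],np.degrees(b[2]-s[2])])
E
python3 - <<'E'
from h import *
ps=[get_image('top'),get_image('scene')]
for n,q0 in(('stop',[670,15,.17]),('tipbox',[598,-120,-.1])):
    pp,m=masks(ps,n)
    for k in range(2): print(n,k,fit(pp[k:k+1],n,q0,m[k:k+1]))
    q,e=fit(pp,n,q0,m);print(n,q,e)
    if n=='stop': s=q
    else: b=q
print(rel(b,s)); np.save('s.npy',s)
overlay(ps[0],{'stop':s,'tipbox':b},'pics/ov0.png',(250,160))
E
```

```text
stop 0 (array([6.69304565e+02, 1.63033816e+01, 2.41901631e-01]), np.float64(0.16710319539025667))
stop 1 (array([6.68992906e+02, 1.33214760e+01, 2.39039889e-01]), np.float64(0.14386018314182075))
stop [6.69167374e+02 1.52268177e+01 2.40687304e-01] 0.3644285608801673
tipbox 0 (array([ 5.98564107e+02, -1.21646591e+02, -1.10376360e-01]), np.float64(0.022407554377799597))
tipbox 1 (array([ 5.98459385e+02, -1.23977011e+02, -1.12355313e-01]), np.float64(0.023723961590305858))
tipbox [ 5.98590054e+02 -1.22411073e+02 -1.12757916e-01] 0.061653974198800976
[-101.35165231 -116.84686424  -20.25091942]
```

View pics/ov0.png

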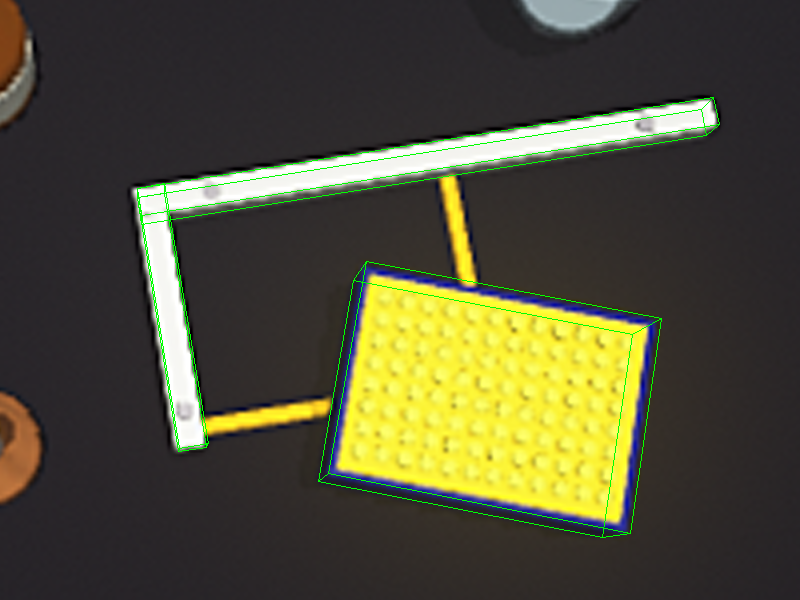

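```bash
cat >> h.py <<'E'
def goal(xs,ys,z,phi_off_deg,st=None):
    """delta in tool frame (cm, rad) to put TCP at stop-frame (xs,ys), world z, tool x at stop yaw+phi_off"""
    s=np.load('s.npy'); st=st or telemetry.read_state()
    w=place(s,np.array([[xs,ys,z]]))[0]
    Rt=R.from_quat(st['ee_rot']); Rg=R.from_euler('z',s[2]+np.radians(phi_off_deg))*R.from_euler('x',np.pi)
    return Rt.inv().apply(w-st['position'])/10,(Rt.inv()*Rg).as_rotvec(),w
def tcp():
    st=telemetry.read_state(); s=np.load('s.npy'); r=rel(np.r_[st['position'][:2],0],s)
    print('t',round(st['clock'],2),'tcp stop xy',r[:2].round(1),'z',st['position'][2].round(1),'F',st['contact_force'].round(1),'w',round(st['gripper_width'],1),'j',np.round(st['joints'],2))
E
python3 -c "
from h import *
print(arm.nose_length if not callable(arm.nose_length) else arm.nose_length(), dir(arm)); tcp()
print(goal(-200,-117,100,90)); print(goal(-200,-117,30,90))"
```

```text
22.0 ['IKError', '__class__', '__delattr__', '__dict__', '__dir__', '__doc__', '__eq__', '__format__', '__ge__', '__getattribute__', '__getstate__', '__gt__', '__hash__', '__init__', '__init_subclass__', '__le__', '__lt__', '__module__', '__ne__', '__new__', '__reduce__', '__reduce_ex__', '__repr__', '__setattr__', '__sizeof__', '__str__', '__subclasshook__', '__weakref__', 'nose_length']
t 0.9 tcp stop xy [-538.5 -469.6] z 253.3 F [-0.7 -0.2 -0.3] w 85.6 j [-0.89  0.38  0.01  0.   -1.19 -0.26]
(array([28.42492668, 39.75694889, 15.33225463]), array([-9.79760607e-06,  2.17444741e-05,  1.85132600e-01]), array([ 502.82180988, -146.07461881,  100.        ]))
(array([28.42507169, 39.75703113, 22.33225463]), array([-9.79760607e-06,  2.17444741e-05,  1.85132600e-01]), array([ 502.82180988, -146.07461881,   30.        ]))
```

{"name": "apply_moves", "arguments": {"steps": [{"hand":0.6,"xyz":[28.4,39.8,13],"delta_rot":[0,0,0.185]},{"hand":0.6,"xyz":[28.4,39.8,13],"delta_rot":[0,0,0.185]},{"hand":0.6,"xyz":[28.4,39.8,13],"delta_rot":[0,0,0.185]},{"hand":0.6,"xyz":[28.4,39.8,13],"delta_rot":[0,0,0.185]},{"hand":0.6,"xyz":[28.4,39.8,13],"delta_rot":[0,0,0.185]},{"hand":0.6,"xyz":[28.4,39.8,13],"delta_rot":[0,0,0.185]},{"hand":0.6,"xyz":[28.4,39.8,13],"delta_rot":[0,0,0.185]},{"hand":0.6,"xyz":[28.4,39.8,13],"delta_rot":[0,0,0.185]},{"hand":0.6,"xyz":[28.4,39.8,13],"delta_rot":[0,0,0.185]},{"hand":0.6,"xyz":[28.4,39.8,13],"delta_rot":[0,0,0.185]},{"hand":0.6,"xyz":[28.4,39.8,13],"delta_rot":[0,0,0.185]},{"hand":0.6,"xyz":[28.4,39.8,13],"delta_rot":[0,0,0.185]}]}}

```text
clock: 1.9
position: [500.7, -150.3, 125.1]
ee_rot: [0.617, 0.787, 0.0, 0.0]
contact_force: [1.3, -0.6, 0.4]
gripper_width: 51.4
```

```bash
python3 -c "
from h import *
tcp()
print(goal(-200,-117,30,90))"
```

```text
t 1.9 tcp stop xy [-203.1 -120.6] z 125.1 F [ 1.3 -0.6  0.4] w 51.4 j [ 0.02  0.35 -0.41  0.   -0.81 -1.35]
(array([0.36227203, 0.30168511, 9.5103327 ]), array([0.00085468, 0.00036179, 0.00047222]), array([ 502.82180988, -146.07461881,   30.        ]))
```

{"name": "apply_moves", "arguments": {"steps": [{"hand":0.6,"xyz":[0.2,0.1,4],"delta_rot":[0,0,0]},{"hand":0.6,"xyz":[0.3,0.2,8],"delta_rot":[0,0,0]},{"hand":0.6,"xyz":[0.3,0.2,9.5],"delta_rot":[0,0,0]},{"hand":0.6,"xyz":[0.3,0.2,9.5],"delta_rot":[0,0,0]}]}}

```text
clock: 2.23
position: [498.4, -148.2, 26.3]
ee_rot: [0.617, 0.787, -0.003, -0.004]
contact_force: [0.1, -1.5, -0.5]
gripper_width: 51.2
```

```bash
python3 -c "
from h import *
tcp()
ps=[get_image('top'),get_image('scene')]
cv2.imwrite('pics/a.png',ps[1]['frame'])
print(goal(-200,-117,30,90))"
```

```text
t 2.23 tcp stop xy [-204.8 -118. ] z 26.3 F [ 0.1 -1.5 -0.5] w 51.2 j [ 0.02  0.5  -0.5  -0.   -0.58 -1.35]
(array([0.24314689, 0.19256319, 0.03079837]), array([-0.0003265 ,  0.00035431,  0.00076493]), array([ 502.82180988, -146.07461881,   30.        ]))
```

View pics/a.png

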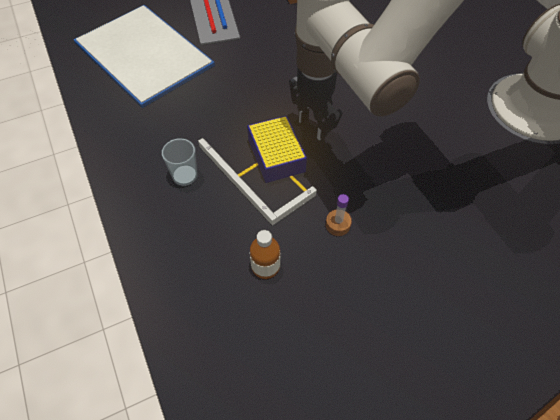

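The box is at (277,147) and the gripper at about (318,110) on its robot side, lined up for a two-finger push toward the long fence.

{"name": "apply_moves", "arguments": {"steps": [{"hand":0.6,"xyz":[0.1,1.0,0],"delta_rot":[0,0,0]},{"hand":0.6,"xyz":[0.1,2.0,0],"delta_rot":[0,0,0]},{"hand":0.6,"xyz":[0.1,2.8,0],"delta_rot":[0,0,0]},{"hand":0.6,"xyz":[0.1,3.5,0],"delta_rot":[0,0,0]},{"hand":0.6,"xyz":[0.1,4.2,0],"delta_rot":[0,0,0]},{"hand":0.6,"xyz":[0.1,4.9,0],"delta_rot":[0,0,0]},{"hand":0.6,"xyz":[0.1,5.6,0],"delta_rot":[0,0,0]},{"hand":0.6,"xyz":[0.1,6.3,0],"delta_rot":[0,0,0]},{"hand":0.6,"xyz":[0.1,7.0,0],"delta_rot":[0,0,0]},{"hand":0.6,"xyz":[0.1,7.6,0],"delta_rot":[0,0,0]},{"hand":0.6,"xyz":[0.1,8.2,0],"delta_rot":[0,0,0]},{"hand":0.6,"xyz":[0.1,8.2,0],"delta_rot":[0,0,0]}]}}

```text
clock: 3.33
position: [582.4, -127.9, 30.2]
ee_rot: [0.617, 0.787, 0.001, 0.001]
contact_force: [0.8, 0.1, -0.3]
gripper_width: 51.5
```

```bash
cat > look.py <<'E'
from h import *
import sys
tcp()
ps=[get_image('top'),get_image('scene')]
s=np.load('s.npy')
q0=[float(v) for v in sys.argv[2:5]]  # stop frame guess
g=place(s,np.array([[q0[0],q0[1],0.]]))[0]; g=[g[0],g[1],s[2]+np.radians(q0[2])]
pp,m=masks(ps,'tipbox')
for k in range(len(pp)):
    b,e=fit(pp[k:k+1],'tipbox',g,m[k:k+1]); print(k,rel(b,s).round(1),round(e,3))
overlay(ps[0],{'stop':s},f'pics/{sys.argv[1]}.png',(250,160))
E
python3 look.py b -70 -117 -5
```

```text
t 3.33 tcp stop xy [-118.4 -118.3] z 30.2 F [ 0.8  0.1 -0.3] w 51.5 j [ 0.06  0.58 -0.31  0.   -0.68 -1.38]
0 [ -16.8 -103.6   34.5] 29.294
1 [ -63.1 -104.4   -0.7] 0.051
```

View pics/b.png

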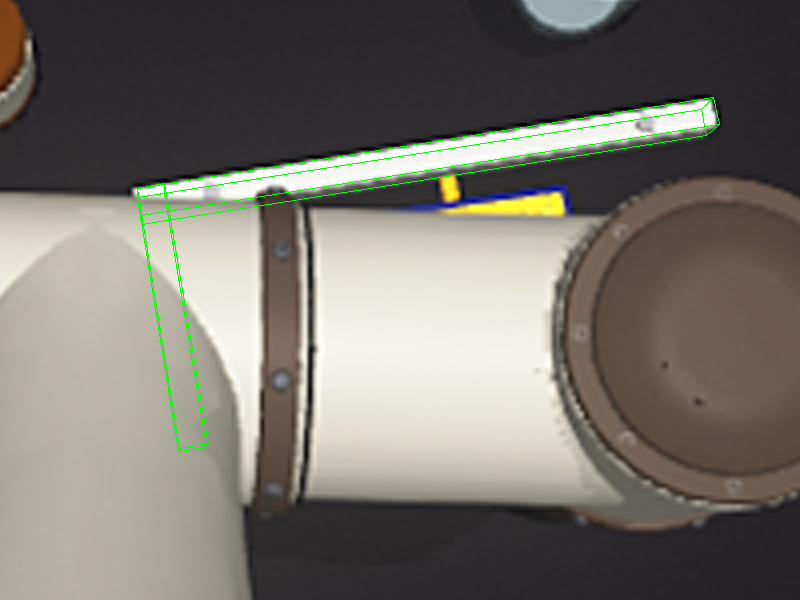

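The top camera is blocked by the arm. The scene fit has the box aligned (about -0.7°) with about 19 mm left to the long fence.

{"name": "apply_moves", "arguments": {"steps": [{"hand":0.6,"xyz":[0,0.5,0],"delta_rot":[0,0,0]},{"hand":0.6,"xyz":[0,1.0,0],"delta_rot":[0,0,0]},{"hand":0.6,"xyz":[0,1.4,0],"delta_rot":[0,0,0]},{"hand":0.6,"xyz":[0,1.7,0],"delta_rot":[0,0,0]},{"hand":0.6,"xyz":[0,1.9,0],"delta_rot":[0,0,0]},{"hand":0.6,"xyz":[0,1.9,0],"delta_rot":[0,0,0]}]}}

```text
clock: 4.03
position: [599.3, -123.6, 30.1]
ee_rot: [0.617, 0.787, 0.0, 0.0]
contact_force: [-2.1, -0.2, 1.1]
gripper_width: 51.4
```

```bash
python3 look.py c -46 -104 0
```

```text
t 4.03 tcp stop xy [-100.9 -118.2] z 30.1 F [-2.1 -0.2  1.1] w 51.4 j [ 0.06  0.6  -0.27  0.   -0.7  -1.39]
```

{"name": "apply_moves", "arguments": {"steps": [{"hand":0.6,"xyz":[0,0.2,0],"delta_rot":[0,0,0]},{"hand":0.6,"xyz":[0,0.3,0],"delta_rot":[0,0,0]},{"hand":0.6,"xyz":[0,0.3,0],"delta_rot":[0,0,0]}]}}

```text
clock: 4.48
position: [601.1, -123.2, 30.1]
ee_rot: [0.617, 0.787, -0.001, -0.001]
contact_force: [-4.4, -1.3, 2.5]
gripper_width: 51.6
```

```bash
python3 look.py d -46 -104 0
```

```text
t 4.48 tcp stop xy [ -99.1 -118.2] z 30.1 F [-4.4 -1.3  2.5] w 51.6 j [ 0.06  0.6  -0.26 -0.   -0.71 -1.39]
0 [ -45.3 -104.7   -2.9] 0.1
```

```bash
python3 -c "
from h import *
print(goal(-135,-118,30,90)); print(goal(-135,-118,100,90)); print(goal(-44,-206,100,180));print(goal(-44,-206,30,180))"
```

```text
(array([ 0.01461632, -3.58922542,  0.0130747 ]), array([-0.00141706, -0.0003604 , -0.00020543]), array([ 566.18651419, -131.5517318 ,   30.        ]))
(array([ 0.0171381 , -3.59914511, -6.98691782]), array([-0.00141706, -0.0003604 , -0.00020543]), array([ 566.18651419, -131.5517318 ,  100.        ]))
(array([-8.78098945,  5.50265105, -7.00298554]), array([-8.29924096e-04, -1.39605437e-03, -1.57100145e+00]), array([ 675.5399574 , -195.32339055,  100.        ]))
(array([-8.78351123e+00,  5.51257075e+00, -2.99302526e-03]), array([-8.29924096e-04, -1.39605437e-03, -1.57100145e+00]), array([ 675.5399574 , -195.32339055,   30.        ]))
```

{"name": "apply_moves", "arguments": {"steps": [{"hand":0.6,"xyz":[0,-1.5,0],"delta_rot":[0,0,0]},{"hand":0.6,"xyz":[0,-3.6,0],"delta_rot":[0,0,0]},{"hand":0.6,"xyz":[0,-3.6,-4],"delta_rot":[0,0,0]},{"hand":0.6,"xyz":[0,-3.6,-8],"delta_rot":[0,0,-0.12]},{"hand":0.6,"xyz":[-2,-2,-9],"delta_rot":[0,0,-0.24]},{"hand":0.6,"xyz":[-4,0,-9],"delta_rot":[0,0,-0.36]},{"hand":0.6,"xyz":[-6,2,-9],"delta_rot":[0,0,-0.48]},{"hand":0.6,"xyz":[-8,4,-9],"delta_rot":[0,0,-0.6]},{"hand":0.6,"xyz":[-9.3,5.5,-9],"delta_rot":[0,0,-0.72]},{"hand":0.6,"xyz":[-9.3,5.5,-9],"delta_rot":[0,0,-0.84]},{"hand":0.6,"xyz":[-9.3,5.5,-9],"delta_rot":[0,0,-0.96]},{"hand":0.6,"xyz":[-9.3,5.5,-9],"delta_rot":[0,0,-1.08]}]}}

```text
clock: 5.68
position: [679.6, -200.4, 120.1]
ee_rot: [0.122, 0.993, 0.0, 0.002]
contact_force: [0.6, -0.8, -0.5]
gripper_width: 51.3
```

```bash
python3 look.py e -46 -104 0;python3 -c "
from h import *
print(goal(-44,-210,30,180))"
```

```text
t 5.68 tcp stop xy [ -41.3 -211.9] z 120.1 F [ 0.6 -0.8 -0.5] w 51.3 j [-0.06  0.63  0.07  0.   -1.01 -0.18]
0 [ -45.5 -104.1   -1.9] 0.085
(array([0.23294658, 0.0329634 , 9.04321237]), array([-2.00323117e-04,  2.57738095e-03, -4.93356251e-01]), array([ 676.4934381 , -199.20808803,   30.        ]))
```

View pics/e.png

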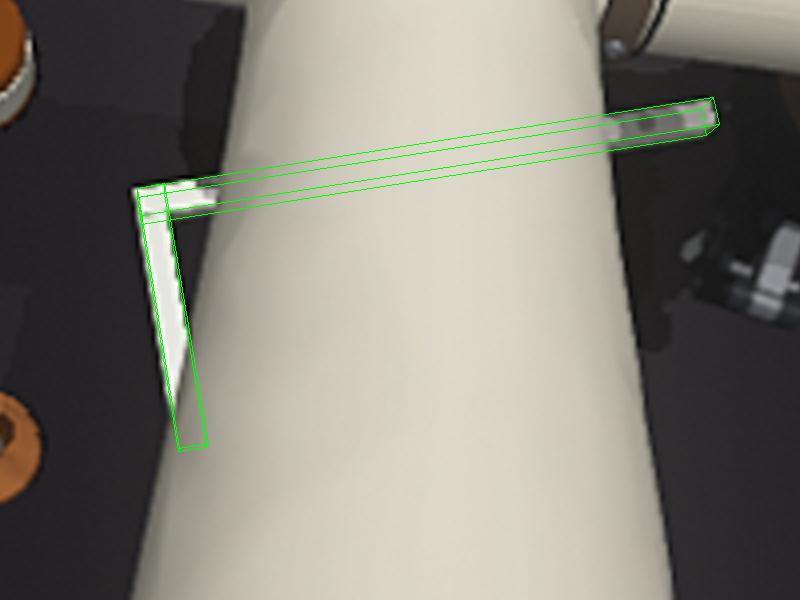

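{"name": "apply_moves", "arguments": {"steps": [{"hand":0.6,"xyz":[0.2,0,1],"delta_rot":[0,0,-0.12]},{"hand":0.6,"xyz":[0.2,0,2],"delta_rot":[0,0,-0.24]},{"hand":0.6,"xyz":[0.2,0,3],"delta_rot":[0,0,-0.36]},{"hand":0.6,"xyz":[0.2,0,5],"delta_rot":[0,0,-0.493]},{"hand":0.6,"xyz":[0.2,0,8],"delta_rot":[0,0,-0.493]},{"hand":0.6,"xyz":[0.2,0,9],"delta_rot":[0,0,-0.493]},{"hand":0.6,"xyz":[0.2,0,9],"delta_rot":[0,0,-0.493]}]}}

```text
clock: 6.47
position: [673.5, -199.3, 26.7]
ee_rot: [-0.12, 0.993, 0.001, -0.003]
contact_force: [-1.4, -0.1, -0.7]
gripper_width: 51.2
```

```bash
python3 -c "
from h import *
tcp()
cv2.imwrite('pics/f.png',get_image('scene')['frame'])
print(goal(-43,-145,30,180))"
```

```text
t 6.47 tcp stop xy [ -47.  -209.4] z 26.7 F [-1.4 -0.1 -0.7] w 51.2 j [-0.06  0.72 -0.01 -0.   -0.84  0.3 ]
(array([-0.26093446,  6.50969553, -0.09715272]), array([ 0.00044816, -0.00233692,  0.000999  ]), array([ 661.97055109, -135.84338372,   30.        ]))
```

View pics/f.png

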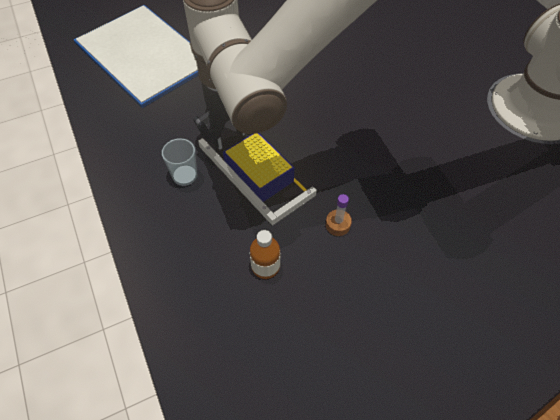

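The box is at (260,160), along the long fence, and the gripper is behind its short side at about (215,125). Now push toward the short fence.

{"name": "apply_moves", "arguments": {"steps": [{"hand":0.5,"xyz":[-0.1,1.0,0],"delta_rot":[0,0,0]},{"hand":0.5,"xyz":[-0.1,2.0,0],"delta_rot":[0,0,0]},{"hand":0.5,"xyz":[-0.1,2.8,0],"delta_rot":[0,0,0]},{"hand":0.5,"xyz":[-0.1,3.5,0],"delta_rot":[0,0,0]},{"hand":0.5,"xyz":[-0.1,4.2,0],"delta_rot":[0,0,0]},{"hand":0.5,"xyz":[-0.1,4.9,0],"delta_rot":[0,0,0]},{"hand":0.5,"xyz":[-0.1,5.6,0],"delta_rot":[0,0,0]},{"hand":0.5,"xyz":[-0.1,6.2,0],"delta_rot":[0,0,0]},{"hand":0.5,"xyz":[-0.1,6.7,0],"delta_rot":[0,0,0]},{"hand":0.5,"xyz":[-0.1,6.7,0],"delta_rot":[0,0,0]}]}}

```text
clock: 7.35
position: [660.3, -133.3, 30.4]
ee_rot: [-0.121, 0.993, 0.0, 0.0]
contact_force: [1.6, -1.6, -0.2]
gripper_width: 42.5
```

```bash
python3 look.py g -46 -72 0;python3 -c "
from h import *
print(goal(-44,-132,30,180))"
```

```text
t 7.35 tcp stop xy [ -44.  -142.2] z 30.4 F [ 1.6 -1.6 -0.2] w 42.5 j [ 0.04  0.68 -0.1  -0.   -0.79  0.2 ]
0 [-51.2 -69.1   1.5] 1.014
(array([-0.07794291,  1.04625028, -0.06146755]), array([ 0.00128976, -0.00152554,  0.00211021]), array([ 657.90056444, -123.45648707,   30.        ]))
```

{"name": "apply_moves", "arguments": {"steps": [{"hand":0.5,"xyz":[0,0.3,0],"delta_rot":[0,0,0]},{"hand":0.5,"xyz":[0,0.6,0],"delta_rot":[0,0,0]},{"hand":0.5,"xyz":[0,0.8,0],"delta_rot":[0,0,0]},{"hand":0.5,"xyz":[0,0.9,0],"delta_rot":[0,0,0]},{"hand":0.5,"xyz":[0,0.9,0],"delta_rot":[0,0,0]}]}}

```text
clock: 7.97
position: [657.6, -125.4, 29.7]
ee_rot: [-0.121, 0.993, 0.0, -0.001]
contact_force: [0.2, -0.5, 0.3]
gripper_width: 42.8
```

```bash
python3 -c "
from h import *
cv2.imwrite('pics/h.png',get_image('scene')['frame'][100:260,150:370].repeat(3,0).repeat(3,1))
tcp()"
```

```text
t 8.02 tcp stop xy [ -44.6 -133.8] z 29.8 F [-0.1 -0.4 -0.4] w 42.6 j [ 0.05  0.67 -0.11 -0.   -0.79  0.19]
```

View pics/h.png

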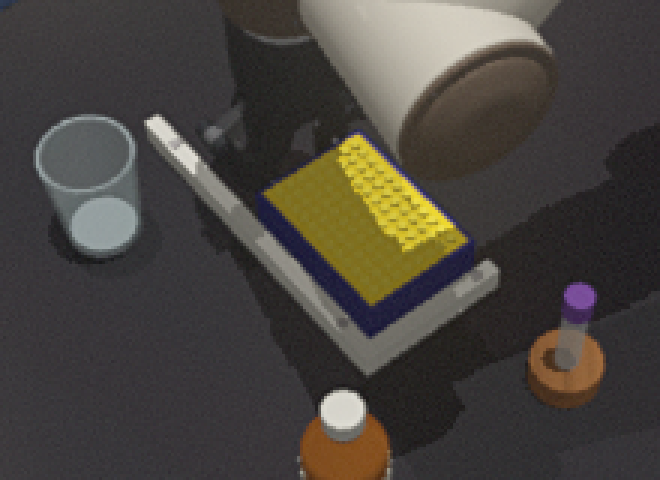

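The box is nearly in the corner, whose apex is at about (370,360) in this crop, but there's no contact force yet. I'll press on in small steps.

{"name": "apply_moves", "arguments": {"steps": [{"hand":0.5,"xyz":[0,0.15,0],"delta_rot":[0,0,0]},{"hand":0.5,"xyz":[0,0.3,0],"delta_rot":[0,0,0]},{"hand":0.5,"xyz":[0,0.3,0],"delta_rot":[0,0,0]}]}}

```text
clock: 8.27
position: [657.5, -124.8, 30.5]
ee_rot: [-0.121, 0.993, -0.001, -0.0]
contact_force: [0.4, -8.2, -0.3]
gripper_width: 42.4
```

```bash
python3 -c "
from h import *
tcp()
print(goal(-44,-175,120,180)); print(goal(-130,-65,120,90));print(goal(-130,-65,30,90))"
```

```text
t 8.27 tcp stop xy [ -44.7 -133.2] z 30.5 F [ 0.4 -8.2 -0.3] w 42.4 j [ 0.05  0.67 -0.11  0.   -0.79  0.19]
(array([-0.06041621, -4.20163862, -8.94605604]), array([-0.00213028, -0.00031555,  0.0016853 ]), array([ 668.15048197, -165.21698504,  120.        ]))
(array([ 8.52103658,  6.81281724, -8.96679372]), array([-1.92139819e-03,  1.42561233e-03,  1.57248096e+00]), array([558.40876677, -78.88763924, 120.        ]))
(array([8.51818044, 6.83198737, 0.03318542]), array([-1.92139819e-03,  1.42561233e-03,  1.57248096e+00]), array([558.40876677, -78.88763924,  30.        ]))
```

{"name": "apply_moves", "arguments": {"steps": [{"hand":0.5,"xyz":[0,-1.5,0],"delta_rot":[0,0,0]},{"hand":0.5,"xyz":[0,-4.0,0],"delta_rot":[0,0,0]},{"hand":0.5,"xyz":[0,-4.2,-4],"delta_rot":[0,0,0]},{"hand":0.5,"xyz":[0,-4.2,-8],"delta_rot":[0,0,0.12]},{"hand":0.5,"xyz":[2,-3,-9],"delta_rot":[0,0,0.24]},{"hand":0.5,"xyz":[4,-1,-9],"delta_rot":[0,0,0.36]},{"hand":0.5,"xyz":[6,1,-9],"delta_rot":[0,0,0.48]},{"hand":0.5,"xyz":[8,3.5,-9],"delta_rot":[0,0,0.6]},{"hand":0.5,"xyz":[9.5,6.5,-9],"delta_rot":[0,0,0.72]},{"hand":0.5,"xyz":[9.5,6.8,-9],"delta_rot":[0,0,0.84]},{"hand":0.5,"xyz":[9.5,6.8,-9],"delta_rot":[0,0,0.96]},{"hand":0.5,"xyz":[9.5,6.8,-9],"delta_rot":[0,0,1.08]}]}}

```text
clock: 9.27
position: [548.8, -79.2, 120.8]
ee_rot: [0.409, 0.913, 0.0, 0.0]
contact_force: [0.0, 0.1, 0.6]
gripper_width: 42.7
```

```bash
python3 look.py i -45 -61 0;python3 -c "
from h import *
cv2.imwrite('pics/j.png',get_image('scene')['frame'][100:260,150:370].repeat(3,0).repeat(3,1))
print(goal(-125,-64,30,90))"
```

```text
t 9.27 tcp stop xy [-139.4  -63. ] z 120.8 F [0.  0.1 0.6] w 42.7 j [ 0.15  0.4  -0.34 -0.   -0.83 -0.99]
0 [-36.7 -61.6   3.3] 1.157
(array([-0.71148075,  1.25102853,  9.01568239]), array([ 8.18263406e-05, -1.77702025e-04,  4.95267045e-01]), array([563.02626845, -76.72461399,  30.        ]))
```

View pics/j.png

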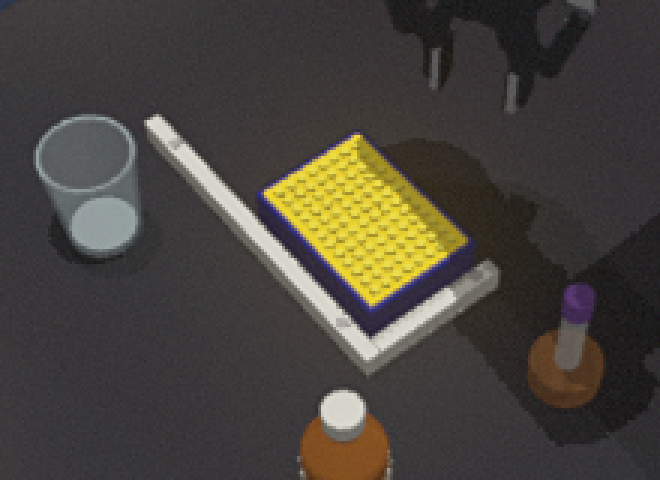

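The box looks seated in both corners. I'll finish with a gentle confirming press toward the long fence.

{"name": "apply_moves", "arguments": {"steps": [{"hand":0.5,"xyz":[-0.2,0.1,1],"delta_rot":[0,0,0.12]},{"hand":0.5,"xyz":[-0.5,0.5,2],"delta_rot":[0,0,0.24]},{"hand":0.5,"xyz":[-0.7,1,3],"delta_rot":[0,0,0.36]},{"hand":0.5,"xyz":[-0.7,1.2,5],"delta_rot":[0,0,0.495]},{"hand":0.5,"xyz":[-0.7,1.2,8],"delta_rot":[0,0,0.495]},{"hand":0.5,"xyz":[-0.7,1.2,9],"delta_rot":[0,0,0.495]},{"hand":0.5,"xyz":[-0.7,1.2,9],"delta_rot":[0,0,0.495]}]}}

```text
clock: 10.1
position: [560.3, -77.3, 27.3]
ee_rot: [0.617, 0.787, -0.002, -0.003]
contact_force: [0.4, 0.1, 0.2]
gripper_width: 42.6
```

```bash
python3 -c "
from h import *
tcp();tcp();print(goal(-100,-64,30,90))"
```

```text
t 10.1 tcp stop xy [-127.8  -63.9] z 27.3 F [0.4 0.1 0.2] w 42.6 j [ 0.15  0.55 -0.39 -0.   -0.64 -1.48]
t 10.1 tcp stop xy [-127.8  -63.9] z 27.3 F [0.4 0.1 0.2] w 42.6 j [ 0.15  0.55 -0.39 -0.   -0.64 -1.48]
(array([-0.0096538 ,  2.77801388, -0.29188784]), array([-0.0069645 , -0.0010574 , -0.00089483]), array([587.30562774, -70.76535962,  30.        ]))
```

{"name": "apply_moves", "arguments": {"steps": [{"hand":0.5,"xyz":[0,0.8,0],"delta_rot":[0,0,0]},{"hand":0.5,"xyz":[0,1.5,0],"delta_rot":[0,0,0]},{"hand":0.5,"xyz":[0,2.0,0],"delta_rot":[0,0,0]},{"hand":0.5,"xyz":[0,2.3,0],"delta_rot":[0,0,0]},{"hand":0.5,"xyz":[0,2.5,0],"delta_rot":[0,0,0]},{"hand":0.5,"xyz":[0,2.6,0],"delta_rot":[0,0,0]},{"hand":0.5,"xyz":[0,2.6,0],"delta_rot":[0,0,0]}]}}

```text
clock: 10.68
position: [587.6, -70.7, 30.4]
ee_rot: [0.618, 0.786, -0.0, -0.0]
contact_force: [-0.6, 0.6, 0.6]
gripper_width: 43.0
```

```bash
python3 -c "
from h import *
tcp()"
```

```text
t 10.68 tcp stop xy [-99.7 -64. ] z 30.4 F [-0.6  0.6  0.6] w 43.0 j [ 0.15  0.57 -0.32 -0.   -0.68 -1.49]
```

{"name": "apply_moves", "arguments": {"steps": [{"hand":0.5,"xyz":[0,0.15,0],"delta_rot":[0,0,0]},{"hand":0.5,"xyz":[0,0.3,0],"delta_rot":[0,0,0]},{"hand":0.5,"xyz":[0,0.3,0],"delta_rot":[0,0,0]}]}}

```text
clock: 10.93
position: [588.3, -70.4, 30.0]
ee_rot: [0.618, 0.786, -0.002, -0.002]
contact_force: [-6.3, -0.7, 5.5]
gripper_width: 42.8
```

{"name": "apply_moves", "arguments": {"steps": [{"hand":0.5,"xyz":[0,-1,0],"delta_rot":[0,0,0]},{"hand":0.5,"xyz":[0,-4,0],"delta_rot":[0,0,0]},{"hand":0.5,"xyz":[0,-5,-4],"delta_rot":[0,0,0]},{"hand":0.5,"xyz":[0,-6,-8],"delta_rot":[0,0,0]},{"hand":0.5,"xyz":[-3,-8,-11],"delta_rot":[0,0,0]},{"hand":0.5,"xyz":[-7,-10,-14],"delta_rot":[0,0,0]},{"hand":0.5,"xyz":[-11,-12,-16],"delta_rot":[0,0,0]},{"hand":0.5,"xyz":[-15,-14,-18],"delta_rot":[0,0,0]},{"hand":0.5,"xyz":[-19,-15,-18],"delta_rot":[0,0,0]},{"hand":0.5,"xyz":[-23,-16,-18],"delta_rot":[0,0,0]},{"hand":0.5,"xyz":[-27,-17,-18],"delta_rot":[0,0,0]},{"hand":0.5,"xyz":[-30,-18,-18],"delta_rot":[0,0,0]}]}}

```text
clock: 11.93
position: [487.8, -388.3, 210.9]
ee_rot: [0.618, 0.786, 0.001, 0.002]
contact_force: [1.1, 0.3, 0.1]
gripper_width: 42.5
```

```bash
python3 look.py k -45 -61 0; python3 -c "
from h import *
for n in('top','scene'):
  p=get_image(n)
  for l in['bottle_mid','beaker_mid','tube_mid','tipbox']: print(n,l,[(r['xyz'],r['confidence']) for r in nets.pinpoint(p,l)][:1])
s=np.load('s.npy'); b=np.r_[place(s,np.array([[-44.,-61,0]]))[0][:2],s[2]]
overlay(p,{'stop':s,'tipbox':b},'pics/l.png',(160,90))"
```

```text
t 11.93 tcp stop xy [-272.3 -348.7] z 210.9 F [1.1 0.3 0.1] w 42.5 j [-0.41  0.41 -0.06 -0.   -1.09 -0.92]
0 [-43.4 -60.3   0. ] 0.027
1 [-50.  -70.1   2.5] 0.166
top bottle_mid [([725.3, 106.3, 55.7], 0.88)]
top beaker_mid []
top tube_mid [([564.1, 85.3, 41.9], 0.85)]
top tipbox [([642.3, -51.9, 3.7], 0.82)]
scene bottle_mid [([723.8, 97.3, 56.6], 0.87)]
scene beaker_mid [([792.5, -155.3, 41.1], 0.82)]
scene tube_mid [([563.1, 83.3, 43.4], 0.69)]
scene tipbox [([636.9, -54.7, -0.4], 0.64)]
```

View pics/k.png

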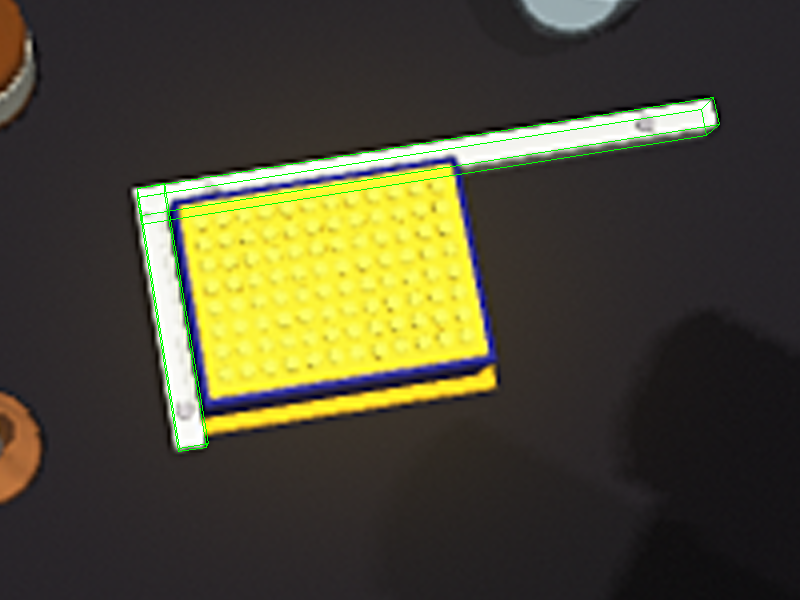

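View pics/l.png

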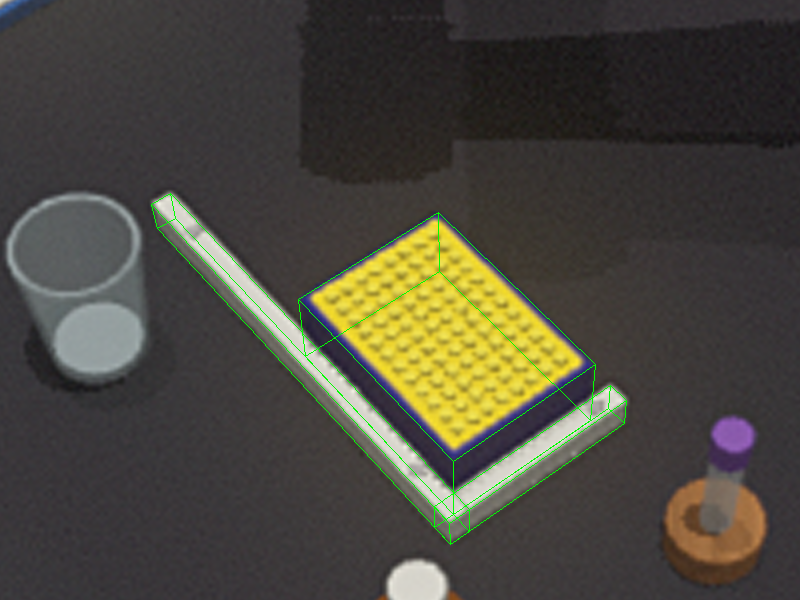

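In the top view the box sits in the corner, with its top edge running from (172,203) to (456,158) parallel to the long fence. In the scene view it matches the predicted seated wireframe. The bystanders haven't moved, so I'm handing in.

```bash
python3 -c "
from bench import workorder
print(workorder.job_done())"
```

```text
the job is handed in; nothing more can be done
None
```

The tip box is seated in the corner stop and I've handed the job in, after about 12 s of robot time. I used the half-open gripper as a two-finger pusher. It pushed the box square against the long fence, then along it to the short fence, then gave a light press back toward the long fence.

**Last checks:**
- **Seating:** the top-camera fit puts the box at (-43.4, -60.3) mm and 0.0° in the stop's frame, against the target of (-44, -61) mm. In the scene camera it matches the outline of the seated pose.
- **Contact:** both end pushes stopped firmly against a fence, at about 8 N each. The highest tool force I read was about 8 N.
- **Bystanders:** the bottle and tube read within about 10 mm of their starting spots and the beaker within 5 mm. None look moved in the pictures.
- **Robot:** the arm is well clear and touching nothing.

**Checks that failed or disagreed:**
- **Scene-camera fit:** it gave (-50, -70) mm and 2.5°. It was a poor fit because the fence hides the lower part of the box from that side, so I didn't use it.
- **Bottle position:** the last scene-camera reading was about 5 mm off its first reading there, while the top camera showed it unmoved (within about 2 mm). I take that as measurement noise.
- **Beaker:** the top camera did not detect it in the last check; the scene camera did.

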